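# Snap the grease coupler onto the tilted nipple and hold it home

## Robot

A 7-joint arm with a two-finger parallel gripper is mounted at the origin on the work surface. World frame = base frame: x ahead of the robot, y to its left, z up, the work surface at z = 0. Lengths are in m, angles in degrees, forces in N, time in s.
With the tool pointing down it reaches from about 0.425 to 0.875 m from the base axis. Payload 4.7 kg.
Tool frame: the origin (TCP) lies between the finger pads; the fingertips stand 22 mm ahead of it and the grasp point (between the pads) lies 3 mm ahead of it; z points along the fingers, y is the line along which they close (so a half turn about z gives the same grasp; the last joint's range is limited). The gripper opens to 87 mm and grips with 3 to 60 N. Pads are 19 mm wide; open, the fingers measure 117 mm over their backs; the gripper's body (75 mm by 190 mm) begins 51 mm behind the grasp point.
Start: joints at [-68.577, 18.392, -4.016, 83.108, 1.295, 78.541, -3.26], TCP at [0.229, 0.608, 0.216] pointing down, gripper open.
Joint ranges: [-163.93, 163.93], [-17.29, 119.83], [-79.2, 71.16], [3.27, 140.29], [-89.18, 269.18], [5.43, 117.66], [-154.24, 154.24]. Speed limits (degrees/s): [147.25, 147.25, 180, 180, 180, 180, 180].

## Interface

Orientations are given as [roll, pitch, yaw] about the fixed x, y, z axes, in that order (R = Rz(yaw) Ry(pitch) Rx(roll)).
In Python, from cell import env gives the robot as it stands.
- The arm moves only by the tool drive_tool, never from a script. Its argument "moves" is a list of rows, each a list of 3 entries, a list of its own where there are three numbers: the shift along the tool's x, y, z in mm, then the turn, a rotation vector about the tool's x, y, z in rad, then the closure, from 0 (fully open) to 1 (shut). In form: [[[x, y, z], [wx, wy, wz], jaw], ...]. A call has 1 to 12 rows; each row shifts and turns the commanded pose from where the row before left it, along the tool's axes as they then stand; what a row does not reach is not made up. A row lasts 1/12 s, in which the tool goes at most 41.7 mm and 7.16 degrees, less where a joint would pass 70% of its speed; a pose out of reach is approached as far as the arm can. A call with a gripper value outside its range is refused whole. The fingers move at their own pace and stop on an object; "newtons" is the grip in N (left out, the last holds). Time passes only in rows, so rows that do not move let the fingers close. It gives the time, the measured TCP pose, the force, the opening and the grip force at its end, in the units of the state.
- env.get_obs(): the state, without advancing time (a new reading comes with each control period).
- env.read_camera(name): name is "scene" or "top" or "wrist"; returns (picture, depth): 400x640x3 uint8, blue, green, red; 400x640 float32, m along the optical axis (not along the pixel's ray), 0 where there is no reading.
- env.get_calibration(name): a dict with "fx", "fy", "cx", "cy" (pixels), "T" (4x4, takes a point from camera to world coordinates). Camera axes: x right, y down, z forward; pixel columns grow to the right and rows downward; lengths in m; the calibration is good to about 2 mm. A picture is of the moment at which its call begins: read the wrist's pose just before it. get_calibration takes no time and is no camera call; for the wrist camera it gives the pose at the moment of the call.
- env.sign_off(): hands the job in; it is judged then, once.
The state is a dict: "time_s": time; "qpos": joint angles; "joint_velocities": joint speeds; "effort": joint torques, N m; "tool_pos": TCP position; "tool_rot": TCP orientation; "force": force on the tool from outside, world axes, zero at the start; "wrist_torque": the same for the moment, N m; "grip_width": finger opening in m; "grasp_force": force on a finger pad.
Only numpy, scipy, OpenCV 4.12 (cv2) and the standard library are available. Lean on these libraries where they do the work, as an engineer would, in place of code of your own. Each camera call takes 0.05 s, during which the arm holds its last target. There are 200 camera calls.

## Task

Lift the grease coupler off its parking peg, put it squarely over the tilted grease nipple and push along the nipple's axis until the red sprung collar snaps all the way down. Finish while still gripping the coupler and holding it pressed fully home against the spring; do not let go. Leave the plug gauge, sub stub, steel rule and dial indicator where they lie.

Things in the scene. Friction and masses are not known exactly. Their poses are not given: they have to be found in the camera images.
- coupler: Loose grease coupler, 0.26 to 0.38 kg, standing mouth down on the stand. Round about its own z axis: steel socket 40 mm diameter from 0 to 42 mm, blue flange 46 mm diameter from 42 to 47 mm (the fingertips can bear on its top), black rubber grip 28 mm diameter from 47 to 92 mm with a thin blue ring near the top. Open bore at the bottom 19 mm diameter, 42 mm deep. Origin: centre of the mouth (underside); z points from the mouth to the grip, up at the start.
- stand: Fixed grey parking stand, plate 90 x 90 x 12 mm with a steel peg 14 mm diameter rising 24 mm from its middle; the coupler stands on the plate, loosely over the peg. Origin: centre of the plate's underside, z up.
- nipple_block: Fixed grey flanged block on the shelf, 120 x 110 mm plate 18 mm thick with four bolt heads, carrying a dark steel boss 54 mm diameter that leans 30 degrees from vertical towards the block's own -x. Origin: centre of the underside, z up.
- nipple: Fixed steel grease nipple on the tilted boss, 15 mm diameter with a tapered tip. Origin: on its axis at the face of the red collar when the collar is up, 85 mm above the shelf and 20 mm from the block's origin towards its -x; z points out along the nipple (30 degrees from vertical), y is level. The tip stands 16 mm out from the origin; the last 6 mm taper to 7 mm diameter. The red collar, 38 mm diameter, surrounds it; the boss's face is 14.5 mm below the origin.
- collar (a joint): How far the red collar is pushed in along the nipple (m): 0 up, 0.012 fully home at a firm stop. The coupler's mouth rim pushes it. It resists with about 4 N at first, rising to about 12 N near 3 mm, then snaps over centre: the force falls steadily to about 5 N just before the stop, and the spring always pushes it back up when let go. A small brass pin on the boss's side moves out 4 mm as it goes over.
- plug_gauge: Bystander: bright double-ended plug gauge lying down, 127 mm long along its x, 32 mm diameter, 0.35 kg. Origin: on the shelf under the handle's middle.
- sub_stub: Bystander: blackened crossover sub stub standing up, 86 mm diameter, 85 mm high, 1.8 kg. Origin: centre of its underside.
- steel_rule: Bystander: stainless steel rule lying flat, 300 mm along its y, 28 mm wide, 3 mm thick. Origin: centre of its underside.
- dial_indicator: Bystander: rubber-gripped dial indicator lying flat, 58 mm diameter, 23 mm high, white face up, its stem reaching 82 mm from the middle along its x. Origin: centre of its underside.

How it is judged:
By the outcome, as a careful person would: the job done as asked, in the order asked, and still so for the second after the job is handed in, while the arm keeps its last pose, push and grip.
It also fails if it takes over 35 s, if anything falls off the work surface, if the arm or the gripper's body presses on something with over 40 N, if the wrist force passes 120 N, or if a joint passes its speed limit or range.

## Working session

There is one attempt and no reset: what is moved stays moved. The work goes in short steps, Python scripts to look and compute and a tool call to move; the robot and the scene stay as the last step left them, time stands still between calls to the robot, and variables do not carry over. Pictures are saved under pics/ and viewed, at most 10 in all, crops included, and the job is handed in when it is done.

Besides the shell and the picture viewer there is one more tool, called after "Call:" as a command line: name --argument value ..., lists and objects as JSON in quotes. drive_tool: Moves the arm, as the interface text tells. Its arguments: {"type":"object","properties":{"moves":{"type":"array"},"newtons":{"type":"number"}},"required":["moves"]}

```bash
mkdir -p pics; ls; python3 - <<'E'
from cell import env
import cv2,numpy as np
for n in ["scene","top"]:
    im,d=env.read_camera(n); cv2.imwrite(f"pics/{n}0.png",im); np.savez(f"pics/{n}0.npz",im=im,d=d,**env.get_calibration(n))
    c=env.get_calibration(n);print(n,c["fx"],c["cx"],c["cy"],np.round(c["T"],3).tolist())
print(env.get_obs())
E
```

```text
pics
scene 444.0962165410648 319.1728488661134 197.4528419621684 [[0.415, 0.773, -0.48, 1.148], [0.91, -0.361, 0.205, -0.223], [-0.015, -0.522, -0.853, 1.101], [0.0, 0.0, 0.0, 1.0]]
top 401.9808494764238 324.79378695291115 193.9490603137859 [[-0.028, -0.994, 0.106, 0.453], [-1.0, 0.029, 0.007, -0.008], [-0.01, -0.105, -0.994, 1.238], [0.0, 0.0, 0.0, 1.0]]
{'time_s': 0.1, 'qpos': array([-68.57580155,  18.43389408,  -4.01457144,  83.16677657,
         1.29422456,  78.53948627,  -3.26042887]), 'joint_velocities': array([ 0.01462335, -0.06426281,  0.07584737, -0.14349473, -0.01569244,
        0.01117486, -0.00843225]), 'effort': array([ 1.75312307e-04, -4.92570949e+01, -4.05628402e-01, -3.13396418e+01,
       -6.39804220e-02,  3.95458750e-02,  4.51779124e-05]), 'tool_pos': array([0.22875036, 0.60789834, 0.2154911 ]), 'tool_rot': array([-1.79905023e+02,  4.88286194e-03,  1.59383880e+02]), 'force': array([-0.04910941,  0.56556571,  0.01345658]), 'wrist_torque': array([ 0.02156647,  0.04744813, -0.01088574]), 'grasp_force': 0.0, 'grip_width': 0.08710915873210219}
```

View pics/scene0.png

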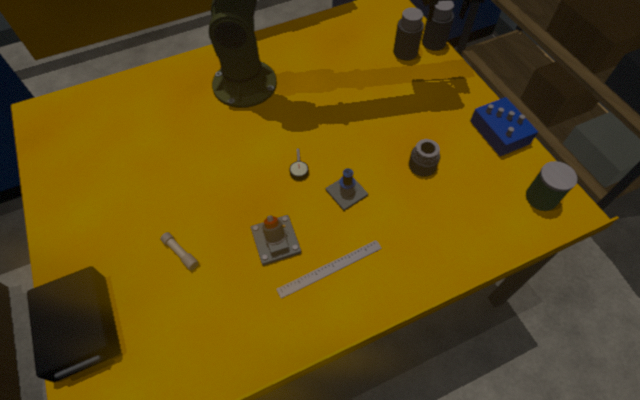

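View pics/top0.png

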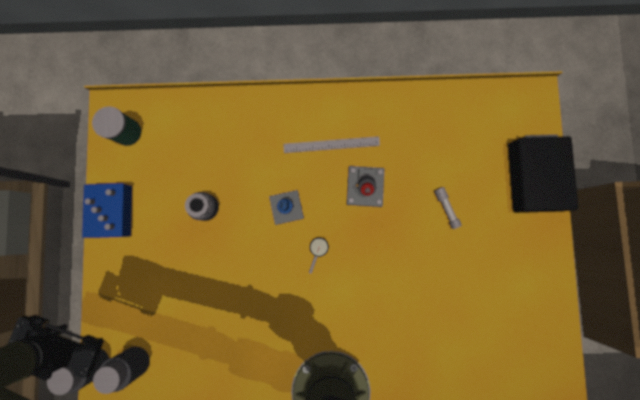

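The scene picture shows the coupler at (347,180) and the red nipple at (272,228). The top view shows the coupler at (286,205) on its stand, and the block at (366,186) with its red collar leaning down the picture, towards the robot. Next I'll measure them.

```bash
cat > h.py <<'E'
import numpy as np,cv2
def cloud(im,d,c):
    v,u=np.mgrid[:d.shape[0],:d.shape[1]]
    P=np.stack([(u-c["cx"])/c["fx"]*d,(v-c["cy"])/c["fy"]*d,d],-1)@c["T"][:3,:3].T+c["T"][:3,3]
    P[d<=0]=np.nan
    return P
def rect(P):
    (x,y),(w,h),a=cv2.minAreaRect((P[:,:2]*1000).astype(np.float32)); return np.round([x,y,w,h,a],1)
E
python3 - <<'E'
from h import *
for n in ["scene","top"]:
    z=dict(np.load(f"pics/{n}0.npz")); P=cloud(z["im"],z["d"],z); im=z["im"].astype(int)
    r=np.s_[165:212,322:372] if n=="scene" else np.s_[186:228,265:307]
    r2=np.s_[205:270,245:305] if n=="scene" else np.s_[162:212,342:390]
    for nm,q in (("stand",r),("block",r2)):
        A=P[q].reshape(-1,3);B=im[q].reshape(-1,3); g=(B.max(1)-B.min(1)<45)
        print(n,nm,"zpct",np.round(np.nanpercentile(A[:,2],[1,20,50,90,99.5]),3))
        lo,hi=(0.006,0.02) if nm=="stand" else (.010,.026)
        m=(A[:,2]>lo)&(A[:,2]<hi); print(" plate",rect(A[m]),m.sum())
        if nm=="stand": m=A[:,2]>0.085+0.012
        else: m=(B[:,2]>1.8*B[:,1])&(B[:,2]>60)&(A[:,2]>0.05)
        print(" top/red",m.sum(),np.round(np.median(A[m],0),4),np.round(A[m].mean(0),4))
E
```

```text
scene stand zpct [-0.004  0.     0.003  0.057  0.107]
 plate [534.  124.  130.5 153.2  62.1] 606
 top/red 87 [0.5491 0.1198 0.1048] [0.5492 0.1195 0.1046]
scene block zpct [-0.003  0.001  0.004  0.062  0.095]
 plate [ 607.3 -124.6  109.9  120.7   85. ] 922
 top/red 83 [ 0.5966 -0.1244  0.0907] [ 0.595  -0.1241  0.09  ]
top stand zpct [-0.006 -0.002  0.004  0.055  0.106]
 plate [540.4 120.9 105.7  90.   10.6] 649
 top/red 76 [0.5477 0.1223 0.1034] [0.5476 0.1215 0.1033]
top block zpct [-0.006 -0.001  0.015  0.071  0.094]
 plate [ 605.2 -122.6  110.   119.5   85.6] 920
 top/red 114 [ 0.5889 -0.1213  0.085 ] [ 0.588  -0.1213  0.0841]
```

Call:
drive_tool --moves '[[[0,0,0],[0,0,-0.0925],0],[[0,0,0],[0,0,-0.0925],0],[[0,0,0],[0,0,-0.0925],0],[[-18,-23,1],[0,0,0],0],[[-18,-23,1],[0,0,0],0],[[-18,-23,1],[0,0,0],0],[[-18,-23,1],[0,0,0],0],[[-18,-23,1],[0,0,0],0],[[-18,-23,1],[0,0,0],0],[[-18,-23,1],[0,0,0],0],[[-18,-23,1],[0,0,0],0],[[-18,-23,1],[0,0,0],0]]'

```text
time_s: 1.1
tool_pos: [0.3737, 0.3872, 0.207]
tool_rot: [-180.0, -0.0, 175.3]
force: [0.0, 1.1, -0.6]
grip_width: 0.0868
grasp_force: 0.0
```

Call:
drive_tool --moves '[[[-18,-23,1],[0,0,0],0],[[-18,-23,1],[0,0,0],0],[[-18,-23,1],[0,0,0],0],[[-18,-23,1],[0,0,0],0],[[-18,-23,1],[0,0,0],0],[[-18,-23,1],[0,0,0],0],[[-18,-23,1],[0,0,0],0],[[-18,-23,1],[0,0,0],0],[[-18,-23,1],[0,0,0],0],[[0,0,0],[0,0,0],0],[[0,0,0],[0,0,0],0]]'

```text
time_s: 2.02
tool_pos: [0.5183, 0.167, 0.198]
tool_rot: [-180.0, -0.0, 175.0]
force: [0.2, 1.2, -0.8]
grip_width: 0.0872
grasp_force: 0.0
```

```bash
python3 - <<'E'
from cell import env
from h import *
o=env.get_obs(); c=env.get_calibration("wrist")
im,d=env.read_camera("wrist"); cv2.imwrite("pics/w1.png",im); np.savez("pics/w1.npz",im=im,d=d,**c)
print(o["time_s"],o["tool_pos"],o["tool_rot"],o["qpos"].round(1)); print(c["fx"],np.round(c["T"],3).tolist())
P=cloud(im,d,c).reshape(-1,3); print(np.nanpercentile(P,[1,99],axis=0).round(3))
E
```

```text
2.0167 [0.51828712 0.16699275 0.19799011] [-1.79960066e+02 -3.70173233e-02  1.75033920e+02] [-35.    6.   15.4 100.3  -1.6  74.   65.8]
290.36720950827015 [[0.087, 0.954, 0.289, 0.438], [0.996, -0.083, -0.025, 0.175], [-0.0, 0.29, -0.957, 0.366], [0.0, 0.0, 0.0, 1.0]]
[[ 0.313 -0.238 -0.002]
 [ 0.733  0.555  0.321]]
```

View pics/w1.png

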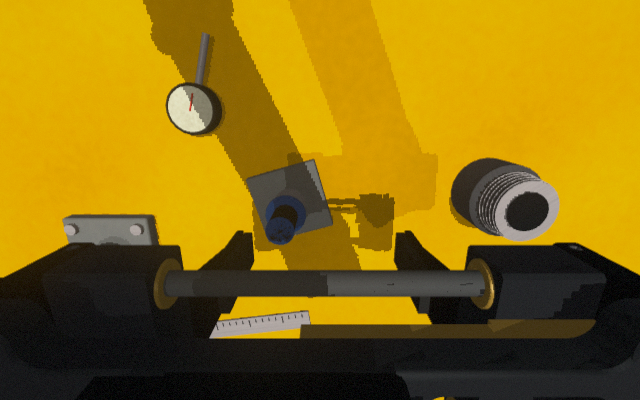

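The wrist view shows the coupler at (285,222), upright on its stand, with the dial indicator and sub stub clear of it. I'll fit circles to its surface points.

```bash
cat >> h.py <<'E'
from scipy.optimize import least_squares
def circ(P,r,x0):
    s=least_squares(lambda p:np.hypot(P[:,0]-p[0],P[:,1]-p[1])-r,x0,loss="soft_l1",f_scale=.001); return s.x.round(4),np.median(abs(s.fun)).round(4),len(P)
E
python3 - <<'E'
from h import *
for n in ["w1","scene0","top0"]:
    z=dict(np.load(f"pics/{n}.npz")); P=cloud(z["im"],z["d"],z).reshape(-1,3)
    near=np.hypot(P[:,0]-.549,P[:,1]-.121)<.035; Q=P[near]
    print(n,"ztop",np.percentile(Q[:,2],98).round(4))
    for lo,hi,r in ((.064,.100,.014),(.018,.05,.020)):
        print(circ(Q[(Q[:,2]>lo)&(Q[:,2]<hi)],r,[.549,.121]))
    T=Q[Q[:,2]>.101]; print(" top rect",rect(T),len(T))
E
```

```text
w1 ztop 0.2706
(array([0.5468, 0.1216]), np.float64(0.0002), 297)
(array([0.5466, 0.1216]), np.float64(0.0002), 171)
 top rect [538.5 124.9  28.   44.9  68.9] 1484
scene0 ztop 0.1069
(array([0.5475, 0.121 ]), np.float64(0.0006), 75)
(array([0.5475, 0.1209]), np.float64(0.0006), 82)
 top rect [548.8 120.5  26.6  27.9   8.7] 78
top0 ztop 0.1061
(array([0.5487, 0.1223]), np.float64(0.0004), 19)
(array([0.5447, 0.1262]), np.float64(0.0012), 3)
 top rect [546.7 121.1  26.   25.8  89.3] 63
```

Call:
drive_tool --moves '[[[-16,-21,0],[0,0,0],0],[[-16.5,-22,0],[0,0,0],0],[[0,0,20],[0,0,0],0],[[0,0,20],[0,0,0],0],[[0,0,20],[0,0,0],0],[[0,0,20],[0,0,0],0],[[0,0,15],[0,0,0],0],[[0,0,12],[0,0,0],0],[[0,0,8],[0,0,0],0],[[0,0,0],[0,0,0],0]]' --newtons 50

```text
time_s: 2.9
tool_pos: [0.5451, 0.1244, 0.0817]
tool_rot: [-179.9, -0.2, 175.4]
force: [0.3, -0.5, 0.5]
grip_width: 0.0873
grasp_force: 0.0
```

Call:
drive_tool --moves '[[[-2.1,-2.8,-1.2],[0,0,0],0],[[0,0,0],[0,0,0],0],[[0,0,0],[0,0,0],0.5],[[0,0,0],[0,0,0],1],[[0,0,0],[0,0,0],1],[[0,0,0],[0,0,0],1],[[0,0,0],[0,0,0],1],[[0,0,0],[0,0,0],1],[[0,0,0],[0,0,0],1],[[0,0,0],[0,0,0],1]]' --newtons 50

```text
time_s: 3.73
tool_pos: [0.5484, 0.1207, 0.0846]
tool_rot: [180.0, -0.0, 175.3]
force: [-0.5, -0.5, 0.8]
grip_width: 0.042
grasp_force: 0.0
```

Call:
drive_tool --moves '[[[0,0,0],[0,0,0],1],[[0,0,0],[0,0,0],1],[[0,0,0],[0,0,0],1],[[0,0,0],[0,0,0],1],[[0,0,0],[0,0,0],1],[[0,0,0],[0,0,0],1]]'

```text
time_s: 4.23
tool_pos: [0.5485, 0.1207, 0.0846]
tool_rot: [180.0, -0.0, 175.3]
force: [-0.3, 1.1, -0.1]
grip_width: 0.0264
grasp_force: 50.0
```

```bash
python3 - <<'E'
from cell import env
o=env.get_obs()
for k in ("time_s","qpos","joint_velocities","tool_pos","tool_rot","force","wrist_torque","grip_width","grasp_force"): print(k,o[k])
E
```

```text
time_s 4.2333
qpos [-30.6110441   13.7830066   17.58034839 105.46064563  -4.70536497
  61.45652766  74.03333476]
joint_velocities [ 0.03582922  0.1024      0.12013162 -0.00165174  0.10237109 -0.03420314
  0.13255982]
tool_pos [0.54846289 0.12073452 0.08464553]
tool_rot [ 1.79993900e+02 -9.16691097e-06  1.75288203e+02]
force [-0.32051698  1.1263769  -0.07535851]
wrist_torque [ 0.12216792 -0.00265517 -0.02979065]
grip_width 0.026392630040299393
grasp_force 49.9998414516449
```

Call:
drive_tool --moves '[[[0,0,-8],[0,0,0],1],[[0,0,-15],[0,0,0],1],[[0,0,-20],[0,0,0],1],[[0,0,-20],[0,0,0],1],[[0,0,-20],[0,0,0],1],[[0,0,-20],[0,0,0],1],[[0,0,-10],[0,0,0],1],[[0,0,0],[0,0,0],1]]'

```text
time_s: 4.9
tool_pos: [0.5499, 0.1209, 0.2003]
tool_rot: [179.9, 0.2, 175.3]
force: [1.4, -0.9, -2.8]
grip_width: 0.0264
grasp_force: 50.0
```

Call:
drive_tool --moves '[[[0,-10,0],[0,-0.02,0],1],[[0,-20,0],[0,-0.05,0],1],[[0,-22,0],[0,-0.05,0],1],[[0,-22,0],[0,-0.05,0],1],[[0,-22,0],[0,-0.05,0],1],[[0,-22,0],[0,-0.05,0],1],[[0,-22,0],[0,-0.05,0],1],[[0,-22,0],[0,-0.05,0],1],[[0,-20,0],[0,-0.05,0],1],[[0,-15,0],[0,-0.05,0],1],[[0,-5,0],[0,-0.0536,0],1],[[0,0,0],[0,0,0],1]]'

```text
time_s: 5.9
tool_pos: [0.5275, -0.0825, 0.1944]
tool_rot: [179.9, 28.4, 174.9]
force: [-0.7, -0.1, -2.8]
grip_width: 0.0264
grasp_force: 50.0
```

```bash
python3 - <<'E'
from cell import env
from h import *
o=env.get_obs(); c=env.get_calibration("wrist")
im,d=env.read_camera("wrist"); cv2.imwrite("pics/w2.png",im); np.savez("pics/w2.npz",im=im,d=d,pos=o["tool_pos"],rot=o["tool_rot"],**c)
print(o["time_s"],o["tool_pos"],o["tool_rot"],o["qpos"].round(1),o["force"],o["wrist_torque"],o["grip_width"])
E
```

```text
5.9 [ 0.52754592 -0.08251093  0.19437672] [179.9494183   28.38536669 174.86572926] [-11.1 -17.2  15.  126.2   7.   42.2  85.2] [-0.71976817 -0.09396606 -2.8486803 ] [ 0.00847373  1.04707647 -0.02444456] 0.02644526467613248
```

View pics/w2.png

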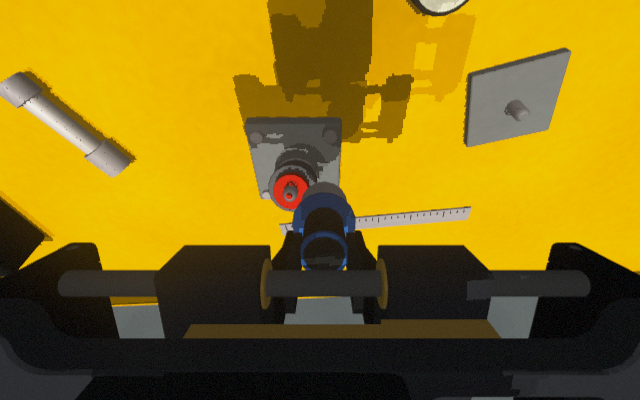

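The wrist picture shows the coupler held upright in the fingers at (322,230), with the nipple and red collar at (290,192), and the block plate and stand clear. Joint 2 sits near its lower limit, so I'll move outwards and down. First I'll measure the coupler against the nipple in the tool frame.

```bash
cat >> h.py <<'E'
from scipy.spatial.transform import Rotation as R
def analyse(f,verbose=True):
    z=dict(np.load(f)); im=z["im"].astype(int); P=cloud(z["im"],z["d"],z)
    Rt=R.from_euler("xyz",z["rot"],degrees=True).as_matrix(); t=(P-z["pos"])@Rt   # tool frame
    q=t.reshape(-1,3)*1000; W=P.reshape(-1,3); B=im.reshape(-1,3)
    # coupler: axis through (a+c*s, b+d*s), piecewise radius; axial s=tool z
    red=(B[:,2]>1.8*B[:,1])&(B[:,2]>90)&(W[:,2]>.06)&(B[:,0]<B[:,2]*.6)&(B[:,1]<B[:,2]*.45)
    out={}
    def cyl(lo,hi,r):
        m=(q[:,2]>lo)&(q[:,2]<hi)&(np.hypot(q[:,0],q[:,1])<r+5)&~red; A=q[m]
        if len(A)<20: return None
        s=least_squares(lambda p:np.hypot(A[:,0]-p[0],A[:,1]-p[1])-r,[0,0],loss="soft_l1",f_scale=.5); return s.x.round(2),len(A),np.median(abs(s.fun)).round(2)
    for lo,hi,r in ((-12,-1,14),(33,45,20),(45,57,20),(57,68,20),(33,68,20)): print("cyl",lo,hi,r,cyl(lo,hi,r))
    A=q[np.hypot(q[:,0],q[:,1])<24]; print("max tool z near axis (mouth)",np.nanpercentile(A[(A[:,2]<80)][:,2],[90,98,99.5]).round(1))
    Q=W[red]; print("red",len(Q),Q.mean(0).round(4)); 
    pl=(W[:,2]>.013)&(W[:,2]<.023)&(abs(W[:,0]-.606)<.075)&(abs(W[:,1]+.123)<.075)&(B.max(1)-B.min(1)<45); print("plate",rect(W[pl]),np.median(W[pl][:,2]))
    return z,Rt,q,W,B,red
E
python3 - <<'E'
from h import *
z,Rt,q,W,B,red=analyse("pics/w2.npz")
Q=W[red]; c=np.median(Q,0); 
for _ in range(5):
    u,s,v=np.linalg.svd(Q-Q.mean(0),full_matrices=False); n=v[2]*np.sign(v[2][2]); r=(Q-Q.mean(0))@n; Q=Q[abs(r)<max(.0008,1.5*r.std())]
print("collar normal",n.round(3),len(Q))
e1=np.cross([0,1,0],n);e1/=np.linalg.norm(e1);e2=np.cross(n,e1);uv=np.c_[(Q-Q.mean(0))@e1,(Q-Q.mean(0))@e2]
(x,y),rad=cv2.minEnclosingCircle((uv*1000).astype(np.float32));print("circle",x,y,rad,"centre",(Q.mean(0)+(x*e1+y*e2)/1000).round(4))
E
```

```text
cyl -12 -1 14 (array([1.94, 0.57]), 350, np.float64(0.22))
cyl 33 45 20 (array([3.12, 0.74]), 60, np.float64(0.17))
cyl 45 57 20 (array([3.23, 0.65]), 168, np.float64(0.16))
cyl 57 68 20 (array([3.48, 0.64]), 143, np.float64(0.13))
cyl 33 68 20 (array([3.3 , 0.66]), 371, np.float64(0.15))
max tool z near axis (mouth) [26.1 59.7 67.1]
red 718 [ 0.582  -0.1226  0.0844]
plate [ 602.5 -122.9  108.8  118.3   84.9] 0.017313767922721046
collar normal [-0.496  0.046  0.867] 496
circle 1.762527346611023 1.9731329679489136 18.556903839111328 centre [ 0.5842 -0.1214  0.0843]
```

```bash
cat > plan.py <<'E'
from h import *
def plan(pos,rot,O,n,mouth,slope,outs):
    """moves in tool axes (mm/rad) to put mouth at O+out*n, coupler axis along n"""
    Rt=R.from_euler("xyz",rot,degrees=True).as_matrix(); n=n/np.linalg.norm(n)
    a=np.array([-slope,0,-1.]);a/=np.linalg.norm(a)
    rv=np.cross(a,Rt.T@n); w=rv/np.linalg.norm(rv)*np.arcsin(np.linalg.norm(rv))
    R2=Rt@R.from_rotvec(w).as_matrix()
    print("turn",w.round(4),"deg",np.degrees(np.linalg.norm(w)).round(2))
    print("mouth now: out, lateral", (1000*(pos+Rt@mouth/1000-O)@n).round(1), (Rt.T@(pos+Rt@mouth/1000-O-n*((pos+Rt@mouth/1000-O)@n))*1000).round(2))
    for o in outs:
        p=O+n*o/1000-R2@mouth/1000; print(o,"TCP",p.round(4),"shift pre-turn axes",(Rt.T@(p-pos)*1000).round(1),"post-turn",(R2.T@(p-pos)*1000).round(1))
E
python3 - <<'E'
from plan import *
z=np.load("pics/w2.npz")
plan(z["pos"],z["rot"],np.array([.5838,-.1213,.0845]),np.array([-.498,.0445,.866]),np.array([3.6,.65,72.6]),.018,[26,20,0,-12])
E
```

```text
turn [ 0.0006 -0.0462 -0.    ] deg 2.65
mouth now: out, lateral 52.4 [ 2.23 34.33  0.08]
26 TCP [ 0.5366 -0.1177  0.1711] shift pre-turn axes [  0.4 -34.3  26.2] post-turn [  1.6 -34.3  26.2]
20 TCP [ 0.5396 -0.118   0.1659] shift pre-turn axes [  0.2 -34.3  32.2] post-turn [  1.7 -34.3  32.2]
0 TCP [ 0.5495 -0.1189  0.1486] shift pre-turn axes [ -0.4 -34.3  52.2] post-turn [  2.1 -34.3  52.2]
-12 TCP [ 0.5555 -0.1194  0.1382] shift pre-turn axes [ -0.7 -34.3  64.2] post-turn [  2.3 -34.3  64.2]
```

Call:
drive_tool --moves '[[[0,-8,6],[0,0,0],1],[[0,-10,8],[0,0,0],1],[[0,-10,8],[0,0,0],1],[[0,-6,4],[0,0,0],1],[[0,0,0],[0,-0.02,0],1],[[0,0,0],[0,-0.026,0],1],[[0,0,0],[0,0,0],1],[[0,0,0],[0,0,0],1]]'

```text
time_s: 6.62
tool_pos: [0.5413, -0.1113, 0.1752]
tool_rot: [179.8, 31.3, 175.4]
force: [-0.0, -0.0, -3.8]
grip_width: 0.0266
grasp_force: 50.0
```

```bash
cat > look.py <<'E'
import sys
from cell import env
from plan import *
n=sys.argv[1]
o=env.get_obs(); c=env.get_calibration("wrist")
im,d=env.read_camera("wrist"); cv2.imwrite(f"pics/{n}.png",im); np.savez(f"pics/{n}.npz",im=im,d=d,pos=o["tool_pos"],rot=o["tool_rot"],**c)
print(o["time_s"],o["tool_pos"],o["tool_rot"],o["qpos"].round(1),o["force"],o["grip_width"])
analyse(f"pics/{n}.npz")
plan(o["tool_pos"],o["tool_rot"],np.array([.5838,-.1213,.0845]),np.array([-.498,.0445,.866]),np.array([3.6,.65,72.6]),.018,[26,20,0,-12])
E
python3 look.py w3
python3 - <<'E'
import cv2
im=cv2.imread("pics/w3.png"); cv2.imwrite("pics/w3c.png",cv2.resize(im[120:300,220:420],None,fx=3,fy=3,interpolation=cv2.INTER_CUBIC))
E
```

```text
6.6167 [ 0.54127337 -0.11132658  0.17515269] [179.84427996  31.27775211 175.38913725] [-11.1 -15.5  19.7 128.2   4.4  35.3  91.9] [-0.03387183 -0.01845686 -3.79648716] 0.02660250814646473
cyl -12 -1 14 (array([1.95, 0.59]), 359, np.float64(0.22))
cyl 33 45 20 (array([2.9 , 0.57]), 58, np.float64(0.14))
cyl 45 57 20 (array([3.01, 0.68]), 173, np.float64(0.13))
cyl 57 68 20 (array([3.27, 0.65]), 141, np.float64(0.14))
cyl 33 68 20 (array([3.08, 0.65]), 372, np.float64(0.16))
max tool z near axis (mouth) [26.1 59.9 67.6]
red 232 [ 0.5796 -0.1333  0.0825]
plate [ 602.7 -122.9  109.4  119.1   85.3] 0.01733403476567552
turn [ 0.007   0.0043 -0.0001] deg 0.47
mouth now: out, lateral 27.5 [-5.94  7.25  0.18]
26 TCP [ 0.5366 -0.1177  0.1711] shift pre-turn axes [ 5.7 -6.7  1.3] post-turn [ 5.7 -6.7  1.4]
20 TCP [ 0.5396 -0.118   0.1659] shift pre-turn axes [ 5.8 -6.8  7.3] post-turn [ 5.8 -6.7  7.4]
0 TCP [ 0.5495 -0.1189  0.1486] shift pre-turn axes [ 6.2 -6.9 27.3] post-turn [ 6.1 -6.7 27.4]
-12 TCP [ 0.5555 -0.1194  0.1382] shift pre-turn axes [ 6.5 -7.  39.3] post-turn [ 6.3 -6.7 39.4]
```

View pics/w3c.png

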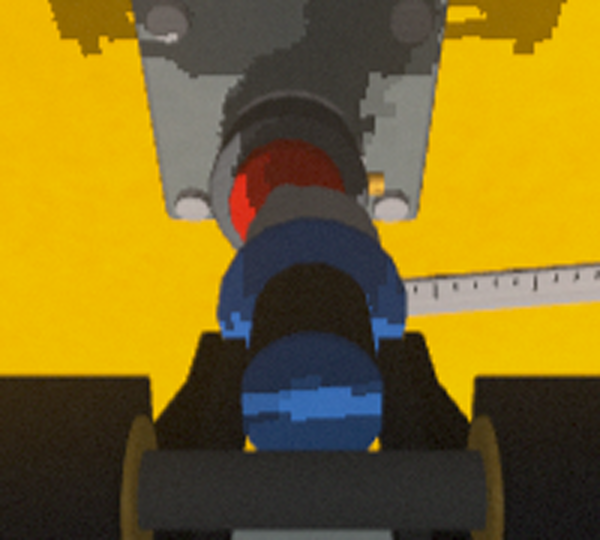

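The crop shows the coupler above the nipple but offset to the right, with the brass pin at (376,183) still in. I'll correct the lateral offset.

Call:
drive_tool --moves '[[[3,-3.4,0],[0.003,0.002,0],1],[[3,-3.4,0],[0.004,0.002,0],1],[[0,0,0],[0,0,0],1],[[0,0,0],[0,0,0],1],[[0,0,0],[0,0,0],1]]'

```text
time_s: 7.08
tool_pos: [0.5361, -0.1192, 0.1725]
tool_rot: [-179.7, 31.1, 175.3]
force: [-1.2, -0.6, -2.4]
grip_width: 0.0271
grasp_force: 50.0
```

```bash
python3 look.py w4
```

```text
7.0833 [ 0.5360792  -0.11920757  0.1725009 ] [-179.73875077   31.11166109  175.26666535] [-10.1 -15.8  19.6 128.6   4.6  35.3  92.4] [-1.18680825 -0.64010578 -2.44336667] 0.027100745425662254
cyl -12 -1 14 (array([1.94, 0.61]), 346, np.float64(0.23))
cyl 33 45 20 (array([2.95, 0.69]), 57, np.float64(0.1))
cyl 45 57 20 (array([3.02, 0.73]), 170, np.float64(0.14))
cyl 57 68 20 (array([3.21, 0.69]), 142, np.float64(0.16))
cyl 33 68 20 (array([3.07, 0.71]), 369, np.float64(0.15))
max tool z near axis (mouth) [26.1 59.8 67.8]
red 20 [ 0.5776 -0.1193  0.0818]
plate [ 602.2 -123.   109.1  118.2   85. ] 0.017335852541766894
turn [-0.0013  0.0014  0.    ] deg 0.11
mouth now: out, lateral 27.4 [-0.47 -1.62  0.01]
26 TCP [ 0.5366 -0.1177  0.1711] shift pre-turn axes [0.4 1.5 1.4] post-turn [0.4 1.5 1.4]
20 TCP [ 0.5396 -0.118   0.1659] shift pre-turn axes [0.5 1.5 7.4] post-turn [0.5 1.5 7.4]
0 TCP [ 0.5495 -0.1189  0.1486] shift pre-turn axes [ 0.9  1.6 27.4] post-turn [ 0.9  1.5 27.4]
-12 TCP [ 0.5555 -0.1194  0.1382] shift pre-turn axes [ 1.1  1.6 39.4] post-turn [ 1.1  1.5 39.4]
```

Call:
drive_tool --moves '[[[0.5,1.2,0],[0,0,0],1],[[0,0,0],[0,0,0],1],[[0,0,0],[0,0,0],1]]'

```text
time_s: 7.38
tool_pos: [0.5357, -0.1177, 0.1721]
tool_rot: [-179.7, 31.1, 175.3]
force: [-0.3, -0.7, -3.1]
grip_width: 0.0267
grasp_force: 50.0
```

```bash
cat > axchk.py <<'E'
import sys
from cell import env
from plan import *
O=np.array([.5838,-.1213,.0845]); n=np.array([-.498,.0445,.866]); n/=np.linalg.norm(n)
o=env.get_obs(); print(o["time_s"],o["tool_pos"].round(4),o["tool_rot"].round(2),o["force"].round(1))
Rt=R.from_euler("xyz",o["tool_rot"],degrees=True).as_matrix()
ex=Rt[:,0]-n*(Rt[:,0]@n); ex/=np.linalg.norm(ex); ey=np.cross(-n,ex)
mo=(o["tool_pos"]+Rt@[.0034,.00065,.0726]-O)@n*1000; print("out",mo.round(1))
for c in sys.argv[2:]:
    k=env.get_calibration(c); im,d=env.read_camera(c); cv2.imwrite(f"pics/{c}_{sys.argv[1]}.png",im)
    V=(cloud(im,d,k).reshape(-1,3)-O)*1000; s=V@n; q=np.c_[V@ex,V@ey]; rr=np.hypot(q[:,0],q[:,1])
    for nm,lo,hi,r in (("boss",-42,-17,27),("collar",-9,-1,19),("sock1",mo+2,mo+20,20),("sock2",mo+22,mo+40,20)):
        m=(s>lo)&(s<hi)&(rr<r+6)&(rr>r-6); A=q[m]
        if len(A)<8: continue
        f=least_squares(lambda p:np.hypot(A[:,0]-p[0],A[:,1]-p[1])-r,[0,0],loss="soft_l1",f_scale=.5); print(c,nm,f.x.round(2),len(A),np.median(abs(f.fun)).round(2))
E
python3 axchk.py a scene top wrist
```

```text
7.3833 [ 0.5357 -0.1177  0.1721] [-179.73   31.1   175.3 ] [-0.3 -0.7 -3.1]
out 27.3
scene boss [-2.21 -1.12] 168 0.99
scene collar [-1.68 -1.03] 39 0.69
scene sock1 [-1.15 -0.72] 93 0.87
scene sock2 [-1.18 -1.13] 97 0.94
top boss [-0.54 -0.  ] 85 0.87
top collar [ 1.09 -0.13] 31 1.75
top sock1 [0.14 0.77] 35 0.34
top sock2 [0.06 0.55] 24 0.49
wrist boss [-0.76  0.09] 227 0.25
wrist collar [-1.03 -0.33] 94 0.32
wrist sock1 [-0.02 -0.11] 230 0.12
wrist sock2 [ 0.   -0.14] 132 0.16
```

Call:
drive_tool --moves '[[[-0.8,-0.1,2],[0,0,0],1],[[0,0,3],[0,0,0],1],[[0,0,3],[0,0,0],1],[[0,0,3],[0,0,0],1],[[0,0,3],[0,0,0],1],[[0,0,3],[0,0,0],1],[[0,0,2],[0,0,0],1],[[0,0,2],[0,0,0],1],[[0,0,0],[0,0,0],1],[[0,0,0],[0,0,0],1]]'

```text
time_s: 8.37
tool_pos: [0.5471, -0.119, 0.1544]
tool_rot: [-179.7, 31.1, 175.3]
force: [0.3, -0.5, -3.1]
grip_width: 0.0267
grasp_force: 50.0
```

```bash
python3 axchk.py b scene wrist
```

```text
8.3667 [ 0.5471 -0.119   0.1544] [-179.73   31.08  175.29] [ 0.3 -0.5 -3.1]
out 6.3
scene boss [-2.25 -1.15] 169 0.8
scene collar [-2.07 -1.41] 41 1.0
scene sock1 [-2.37 -1.35] 96 0.71
scene sock2 [-2.71 -1.38] 94 1.01
wrist boss [-0.8   0.21] 280 0.29
wrist collar [-0.87 -0.31] 86 0.17
wrist sock1 [-1.29 -0.27] 234 0.12
wrist sock2 [-1.24 -0.32] 131 0.14
```

Call:
drive_tool --moves '[[[0.4,0.2,1.5],[0,0,0],1],[[0,0,1.5],[0,0,0],1],[[0,0,1.5],[0,0,0],1],[[0,0,1.5],[0,0,0],1],[[0,0,1],[0,0,0],1],[[0,0,1],[0,0,0],1],[[0,0,0],[0,0,0],1],[[0,0,0],[0,0,0],1]]'

```text
time_s: 9.13
tool_pos: [0.5511, -0.1191, 0.148]
tool_rot: [-179.8, 31.1, 175.3]
force: [-5.1, 0.9, 2.2]
grip_width: 0.0268
grasp_force: 50.0
```

Call:
drive_tool --moves '[[[0,0,1.5],[0,0,0],1],[[0,0,1.5],[0,0,0],1],[[0,0,1.5],[0,0,0],1],[[0,0,1.5],[0,0,0],1],[[0,0,1],[0,0,0],1],[[0,0,0],[0,0,0],1],[[0,0,0],[0,0,0],1]]'

```text
time_s: 9.72
tool_pos: [0.5548, -0.1194, 0.1422]
tool_rot: [-179.8, 31.1, 175.3]
force: [-5.7, 0.8, 4.4]
grip_width: 0.0266
grasp_force: 50.0
```

```bash
python3 axchk.py c scene wrist
```

```text
9.7167 [ 0.5548 -0.1194  0.1422] [-179.76   31.14  175.28] [-5.7  0.8  4.4]
out -8.1
scene boss [-2.18 -1.01] 175 0.84
scene collar [-2.51 -0.95] 33 1.21
scene sock1 [-2.28 -0.52] 87 0.65
scene sock2 [-2.26 -1.04] 90 0.82
wrist boss [-0.81  0.19] 318 0.28
wrist collar [ 0.14 -0.13] 71 0.16
wrist sock1 [-1.03 -0.17] 242 0.13
wrist sock2 [-1.12 -0.12] 138 0.13
```

Call:
drive_tool --moves '[[[0,0,1],[0,0,0],1],[[0,0,1],[0,0,0],1],[[0,0,1],[0,0,0],1],[[0,0,0.5],[0,0,0],1],[[0,0,0],[0,0,0],1],[[0,0,0],[0,0,0],1]]'

```text
time_s: 10.32
tool_pos: [0.5565, -0.1196, 0.1386]
tool_rot: [-179.7, 31.1, 175.3]
force: [-2.9, 1.5, 1.8]
grip_width: 0.0264
grasp_force: 50.0
```

Call:
drive_tool --moves '[[[0,0,0.5],[0,0,0],1],[[0,0,0.5],[0,0,0],1],[[0,0,0],[0,0,0],1],[[0,0,0],[0,0,0],1]]'

```text
time_s: 10.65
tool_pos: [0.5571, -0.1196, 0.1388]
tool_rot: [-179.8, 31.1, 175.3]
force: [-10.6, 1.5, 10.8]
grip_width: 0.0267
grasp_force: 50.0
```

Call:
drive_tool --moves '[[[0,0,0.5],[0,0,0],1],[[0,0,0],[0,0,0],1],[[0,0,0],[0,0,0],1],[[0,0,0],[0,0,0],1]]'

```text
time_s: 10.98
tool_pos: [0.5575, -0.1196, 0.139]
tool_rot: [-179.8, 31.2, 175.3]
force: [-14.4, 2.0, 15.5]
grip_width: 0.0267
grasp_force: 50.0
```

```bash
python3 axchk.py d scene wrist; python3 - <<'E'
import cv2,numpy as np
a=cv2.imread("pics/wrist_d.png")[110:270,230:410];b=cv2.imread("pics/scene_d.png")[180:270,230:331]
f=lambda x,s:cv2.resize(x,(400,int(400*x.shape[0]/x.shape[1])),interpolation=cv2.INTER_CUBIC)
a,b=f(a,0),f(b,0);h=min(len(a),len(b));cv2.imwrite("pics/d.png",np.hstack([a[:h],b[:h]]))
E
```

```text
10.9833 [ 0.5575 -0.1196  0.139 ] [-179.79   31.18  175.26] [-14.4   2.   15.5]
out -12.3
scene boss [-2.39 -1.14] 174 0.86
scene collar [-4.2  -1.24] 36 0.7
scene sock1 [-2.71 -0.97] 91 0.86
scene sock2 [-2.73 -1.45] 91 0.81
wrist boss [-0.82  0.2 ] 334 0.26
wrist collar [ 0.08 -0.12] 105 0.18
wrist sock1 [-1.12 -0.13] 240 0.15
wrist sock2 [-1.36 -0.08] 157 0.14
```

View pics/d.png

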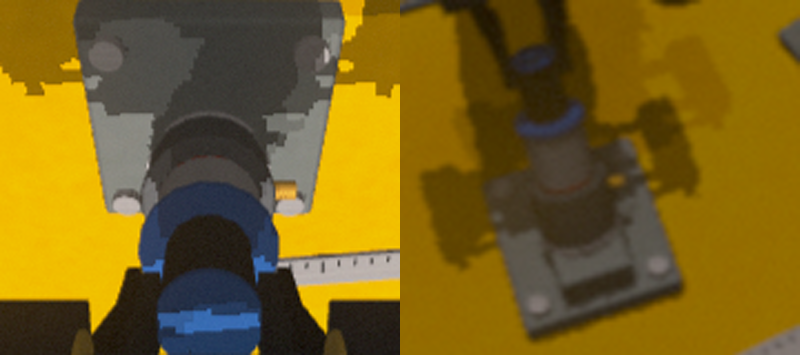

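The coupler sits squarely on the boss with only a thin red sliver of collar showing at (205,160). The brass pin is out at (287,190). The mouth has gone 12 mm past the collar's starting position, held with about 23 N along the axis. I'm handing in now.

```bash
python3 -c "
from cell import env
print(env.get_obs()['force'],env.sign_off())"
```

```text
the job is handed in; nothing more can be done
[-14.57066887   2.0511384   14.61756616] None
```

The grease coupler is pressed fully home on the tilted nipple, with the collar snapped down and the brass pin out; it is still gripped and held with about 23 N, and the job was handed in at about 11 s.

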